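# Put the display pieces back on their own plinths

### The arm

A 6-joint arm with a two-finger parallel gripper is mounted at the origin on the work surface. World frame = base frame: x ahead of the robot, y to its left, z up, the work surface at z = 0. Lengths are in m, angles in rad, forces in N, time in s.
With the tool pointing down it reaches from about 0.25 to 0.725 m from the base axis. Payload 4 kg.
Tool frame: the origin (TCP) lies midway between the tips of the shut fingers; the grasp point (between the pads) lies 19 mm behind it (arm.hold_point_z is the distance from the TCP to the grasp point, in m); z points along the fingers, y is the direction in which the jaws open and shut (so a half turn about z gives the same grasp; the last joint's range is limited). The gripper opens to 85 mm and grips with 20 to 120 N. Pads are 22 mm wide; open, the fingers measure 114 mm over their backs; the gripper's body (76 mm by 85 mm) begins 54 mm behind the grasp point. The pads swing forward as they close: fully open they stand 13 mm farther back than shut.
Start: joints at [0, 0.241, 0.005, 1.335, 0, 1.571], TCP at [0.5, -0, 0.231] pointing down, gripper open.
Joint ranges: [-2.72, 2.72], [-1.05, 1.87], [-1.09, 1.28], [-1.99, 2.15], [-1.42, 1.44], [-3.14, 3.14]. Speed limits (rad/s): [2.79, 2.79, 3.14, 3.14, 3.14, 3.14].

### API

Orientations are given as a unit quaternion [x, y, z, w].
In Python, from station import sense, cams, ticket, arm gives the robot as it stands.
- The arm moves only by the tool arm_command, never from a script. Its argument "targets" is one flat list of numbers, 4 for each row, row after row: the shift along the world's x, y, z in m, then the turn about the world's z in rad. In form: [x, y, z, roll, x, y, z, roll, ...]. A call has 1 to 12 rows; each row shifts and turns the commanded pose from where the row before left it; what a row does not reach is not made up. A row lasts 1/10 s, in which the tool goes at most 50 mm and 8.59 degrees, less where a joint would pass 70% of its speed; a pose out of reach is approached as far as the arm can. A call with a gripper value outside its range is refused whole. "grip" is the gripper's target within -1 to 1 (fully open at 1, half-way at 0, shut at -1), set as the call begins (left out, the last holds). The fingers move at their own pace and stop on an object; the grip force is fixed at half the most. Time passes only in rows, so rows that do not move let the fingers close. It gives the time, the measured TCP pose, the force and the opening at its end, in the units of the state.
- sense(): the state, without advancing time (a new reading comes with each control period).
- cams.grab_frame(name): name is "scene" or "side" or "wrist"; returns a dict with "pixels" (480x640x3 uint8, red, green, blue), "fx", "fy", "cx", "cy" (pixels), "rvec" (rotation vector, rad) and "tvec" (3), from world to camera coordinates, as OpenCV has them. Camera axes: x right, y down, z forward; pixel columns grow to the right and rows downward; lengths in m; the calibration is good to about 2 mm. A picture is of the moment at which its call begins. There is no depth.
- ticket.hand_in(): hands the job in, once; it reports no verdict.
The state is a dict: "t": time; "joints": joint angles; "qd": joint speeds; "joint_torque": joint torques, N m; "eef_pos": TCP position; "eef_rot": TCP orientation; "force": force on the tool from outside, world axes, zero at the start; "moment": the same for the moment, N m; "finger_gap": finger opening in m.
Only numpy, scipy, OpenCV 4.12 (cv2) and the standard library are available. Lean on these libraries where they do the work, as an engineer would, in place of code of your own. Each camera call takes 0.05 s, during which the arm holds its last target.

### The job

After dusting, three display pieces were put back on the wrong plinths: move the hand bell to the round plinth, the candlestick with the square foot to the square plinth and the carriage clock to the oblong plinth, each left standing upright in the middle, with the sides of the candlestick's foot and of the clock's base squared up with the sides of their plinths (which way the clock faces does not matter). Use the free round felt pad as the one spare place to park a piece on the way; no piece may be dropped or touch the bare polished desk, and the dark blue book and the magnifying glass must stay where they lie.

Things in the scene. Friction and masses are not known exactly. Their poses are not given: they have to be found in the camera images.
- bell_center (a point): Hand bell, loose, mouth down, 130 mm tall, about 0.3 kg; on the oblong plinth at the start. Origin on its axis half-way up, 65 mm above the underside; z up. Brass bell 72 mm across at the mouth, 45 mm at 46 mm up, ends at 60 mm; above it a round wooden handle 20 mm thick from 78 mm up to its rounded end at 130 mm (grasp here, 30 mm above the origin).
- candlestick_center (a point): Brass candlestick, loose, 118 mm tall, about 0.4 kg; on the round plinth at the start. Origin on its axis half-way up, 59 mm above the underside; x, y along the sides of the foot, z up. Square foot 76 x 76 x 8 mm, slim turned stem (knop 28 mm), 40 mm drip collar 64 to 70 mm up, above it a plain round socket 24 mm thick up to the top (grasp here, 40 mm above the origin).
- clock_center (a point): Brass carriage clock, loose, 124 mm tall, about 0.5 kg; on the square plinth at the start. Origin mid-axis, 62 mm above the underside; x to the white dial, y long side, z up. Base 60 (x) x 86 (y) mm; body's top 86 mm up; over it a fixed handle: level bar along y, 60 long, 10 thick in x, 114 to 124 mm up, open below (grasp its middle across x, 55 mm above the origin).
- round_plinth_top (a point): Centre of the top of the round plinth, the bell's place: fixed, white painted, grey felt top, 104 mm across, top 30 mm above the desk. z up.
- square_plinth_top (a point): Centre of the top of the square plinth, the candlestick's place: fixed, white painted, grey felt top, 104 x 104 mm, top 40 mm above the desk. x and y axes parallel to its sides, z up.
- oblong_plinth_top (a point): Centre of the top of the oblong plinth, the clock's place: fixed, white painted, grey felt top, 88 mm (x) by 120 mm (y), top 35 mm above the desk. y is its long side, z up.
- pad_top (a point): Centre of the top of the free felt handling pad: round grey pad lying on the desk, fixed, 130 mm across, top 5 mm above the desk. Empty at the start; the spare place.
- desk_top (a point): A point on the bare top of the polished dark wooden desk, at height 0. The desk is fixed; no piece may touch it.
- book: Bystander: closed dark blue book, 152 x 205 mm, 32 mm thick, lying on the desk at the left, loose. Origin at the centre of its underside. Leave it alone.
- magnifier_lens (a point): Bystander: magnifying glass lying on the desk, loose, lens ring 88 mm across and 10 mm high, dark handle reaching 150 mm from the lens centre along -x. This point is the lens centre, 6 mm above the desk. Leave it alone.
There are look-alikes about, which are no part of the job. There is more than one size of the part that bears pad_top; the job needs the larger. Leave any green look-alike of the part that bears clock_center alone.

How it is judged:
On the way:
1. one of the pieces stands parked on the felt pad, released (((horizontal distance between bell_center and pad_top below 0.045 m and contact force between bell and pad above 0.5 N and contact force between bell and the fingers below 0.1 N) or (horizontal distance between candlestick_center and pad_top below 0.045 m and contact force between candlestick and pad above 0.5 N and contact force between candlestick and the fingers below 0.1 N) or (horizontal distance between clock_center and pad_top below 0.045 m and contact force between clock and pad above 0.5 N and contact force between clock and the fingers below 0.1 N))), for 0.2 s.
At the end, for the whole second after the job is handed in: Bell on the round plinth, candlestick on the square one, clock on the oblong one: each upright, released, at rest, centred within 15 mm; candlestick foot and clock base parallel to their plinth's sides within 0.22 rad (quarter turns of the candlestick, half turns of the clock are the same) (horizontal distance between bell_center and round_plinth_top below 0.015 m and z of bell_center in the frame of round_plinth_top between 0.059 and 0.071 m and angle between each of bell_center, candlestick_center, clock_center's own z axis and vertical below 0.1 rad and contact force between each of bell, candlestick, clock and the fingers below 0.1 N and linear speed of each of bell, candlestick, clock below 0.02 m/s and angular speed of each of bell, candlestick, clock below 0.2 rad/s and horizontal distance between candlestick_center and square_plinth_top below 0.015 m and z of candlestick_center in the frame of square_plinth_top between 0.053 and 0.065 m and horizontal distance between clock_center and oblong_plinth_top below 0.015 m and z of clock_center in the frame of oblong_plinth_top between 0.056 and 0.068 m and (angle between the x axis of candlestick_center and the x axis of square_plinth_top, either way round below 0.22 rad or angle between the x axis of candlestick_center and the y axis of square_plinth_top, either way round below 0.22 rad) and angle between the y axis of clock_center and the y axis of oblong_plinth_top, either way round below 0.22 rad); the robot touches nothing.
It fails at once if a piece touches the bare desk (contact force between any of bell, candlestick, clock and table above 0.5 N).
It fails at once if a piece is dropped (moves faster than 0.5 m/s out of the fingers) ((contact force between bell and the fingers below 0.05 N and linear speed of bell above 0.5 m/s) or (contact force between candlestick and the fingers below 0.05 N and linear speed of candlestick above 0.5 m/s) or (contact force between clock and the fingers below 0.05 N and linear speed of clock above 0.5 m/s)).
It fails at once if the book is moved by more than 15 mm (distance of book from where it was at the start of the episode above 0.015 m).
It fails at once if the magnifier is moved by more than 15 mm (distance of magnifier_lens from where it was at the start of the episode above 0.015 m).
It also fails if it takes over 109 s, if anything falls off the work surface, if the arm or the gripper's body presses on something with over 40 N, if the wrist force passes 120 N, or if a joint passes its speed limit or range.

## Working session

There is one attempt and no reset: what is moved stays moved. The work goes in short steps, Python scripts to look and compute and a tool call to move; the robot and the scene stay as the last step left them, time stands still between calls to the robot, and variables do not carry over. Pictures are saved under pics/ and viewed, and the job is handed in when it is done.

Besides the shell and the picture viewer there is one more tool, called after "Emit:" as name(argument=value, ...), one argument or row to a line, values as JSON. arm_command: Moves the arm, as the interface text tells. Its arguments: {"type":"object","properties":{"targets":{"type":"array"},"grip":{"type":"number"}},"required":["targets"]}

```bash
mkdir -p pics
python3 - <<'E'
from station import sense,cams
import cv2,pickle
s=sense();print(s['t'],s['eef_pos'],s['eef_rot'],s['finger_gap'])
for n in ['scene','side','wrist']:
    f=cams.grab_frame(n);pickle.dump(f,open(f'pics/{n}0.pkl','wb'))
    cv2.imwrite(f'pics/{n}0.png',f['pixels'][:,:,::-1]);print(n,f['fx'],f['cx'],f['rvec'],f['tvec'])
E
```

```text
0.0 [ 4.99379127e-01 -6.93071252e-06  2.30416352e-01] [ 0.70709439  0.7071184  -0.00075197 -0.00072103] 0.0852922987560739
scene 485.08116697538037 313.8708063997809 [ 1.4745121   1.99963585 -0.89446044] [ 0.04322234 -0.28295931  1.49666392]
side 564.6486224698748 322.10615815803845 [ 0.16740211 -2.81644356  1.28427244] [0.53712345 0.04815776 1.18162927]
wrist 362.8805113533946 321.7761129672153 [-2.86274399e+00  8.93402465e-04  2.11281970e-03] [-0.49887708 -0.03542112  0.38022827]
```

View pics/scene0.png

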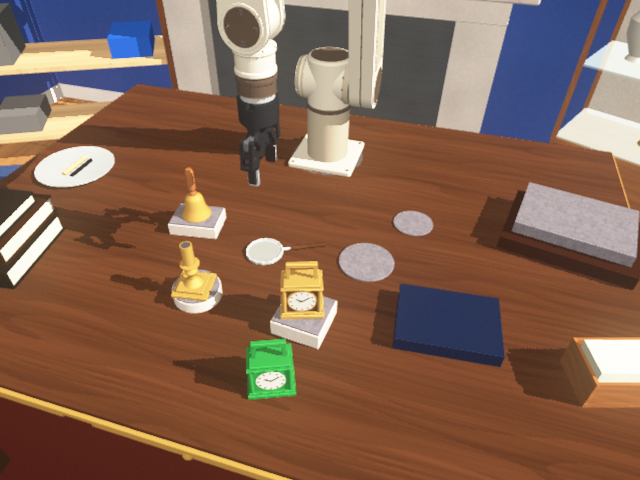

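View pics/side0.png

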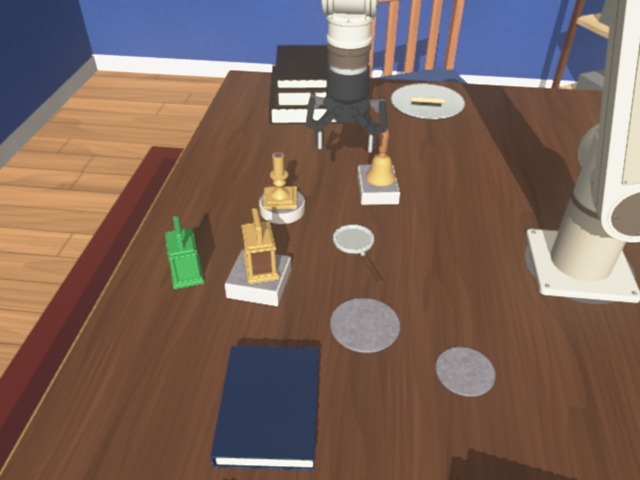

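View pics/wrist0.png

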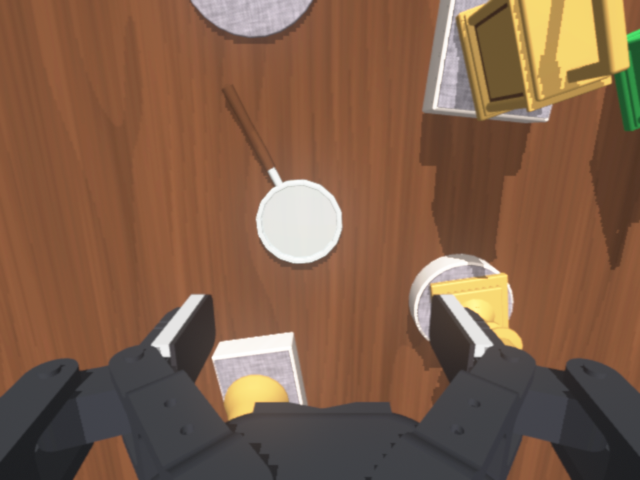

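```bash
cat > h.py <<'E'
import cv2,numpy as np,pickle
from scipy.optimize import least_squares
def grab(n,tag):
    from station import cams
    f=cams.grab_frame(n);pickle.dump(f,open(f'pics/{n}{tag}.pkl','wb'));return f
def load(n,tag): return pickle.load(open(f'pics/{n}{tag}.pkl','rb'))
def K(f): return np.array([[f['fx'],0,f['cx']],[0,f['fy'],f['cy']],[0,0,1.]])
def proj(f,P): return cv2.projectPoints(np.atleast_2d(np.array(P,float)),np.array(f['rvec'],float),np.array(f['tvec'],float),K(f),None)[0].reshape(-1,2)
def ray(f,uv,z):
    R=cv2.Rodrigues(np.array(f['rvec'],float))[0];c=-R.T@np.array(f['tvec'],float)
    d=R.T@np.linalg.inv(K(f))@np.array([uv[0],uv[1],1.]);return c+d*(z-c[2])/d[2]
def crop(f,x0,y0,w,h,s,out):
    im=cv2.resize(f['pixels'][y0:y0+h,x0:x0+w,::-1],None,fx=s,fy=s,interpolation=cv2.INTER_CUBIC)
    for i in range(0,w,10):
        L=8 if i%50 else 16; cv2.line(im,(i*s,0),(i*s,L),(0,255,255),1)
        if i%20==0: cv2.putText(im,str(x0+i),(i*s,26),0,.4,(0,255,255),1)
    for i in range(0,h,10):
        cv2.line(im,(0,i*s),(8,i*s),(0,255,255),1)
        if i%20==0: cv2.putText(im,str(y0+i),(10,i*s+4),0,.4,(0,255,255),1)
    cv2.imwrite(out,im)
E
python3 - <<'E'
from h import *
f=load('scene',0);crop(f,160,160,90,70+20,6,'pics/c1.png');crop(f,160,230,100,85,6,'pics/c2.png');crop(f,240,250,100,98,6,'pics/c3.png')
f=load('side',0);crop(f,345,125,70,85,7,'pics/d1.png');crop(f,245,140,70,85,7,'pics/d2.png');crop(f,215,200,90,110,5,'pics/d3.png')
E
```

```text
(no output)
```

View pics/c1.png

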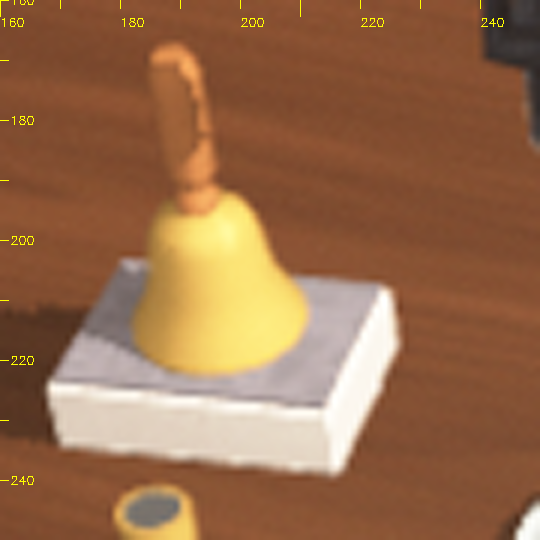

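View pics/c2.png

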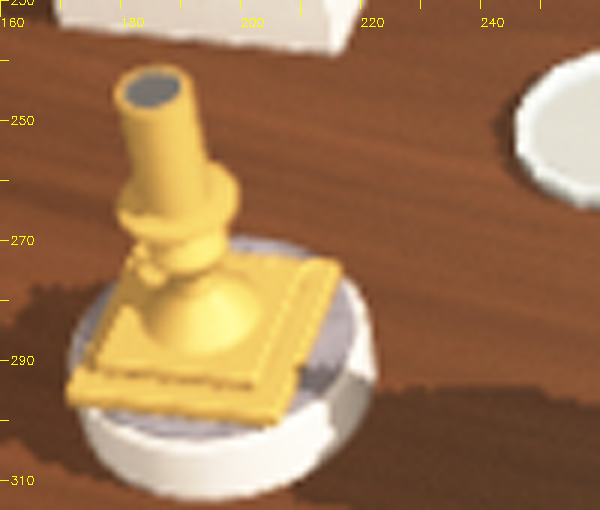

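View pics/c3.png

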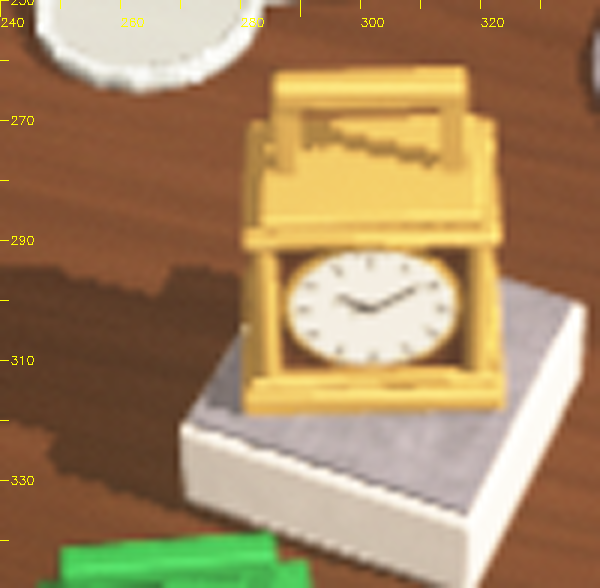

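View pics/d1.png

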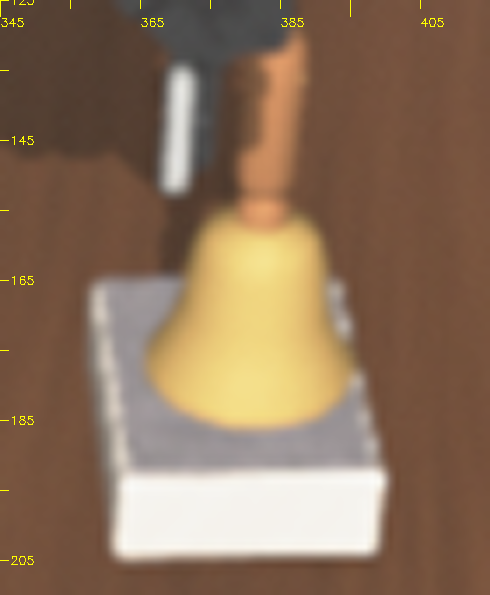

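View pics/d2.png

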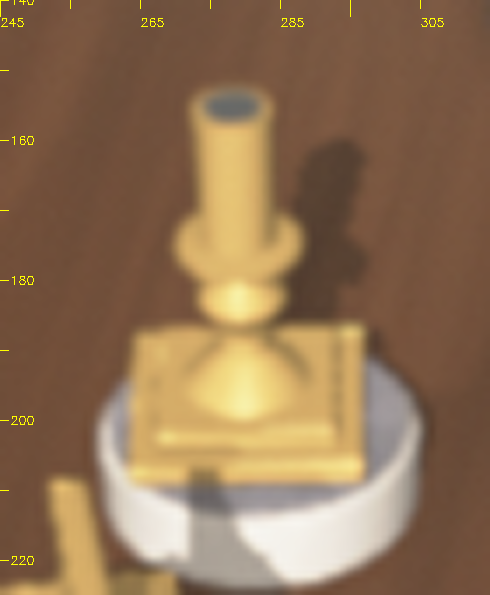

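View pics/d3.png

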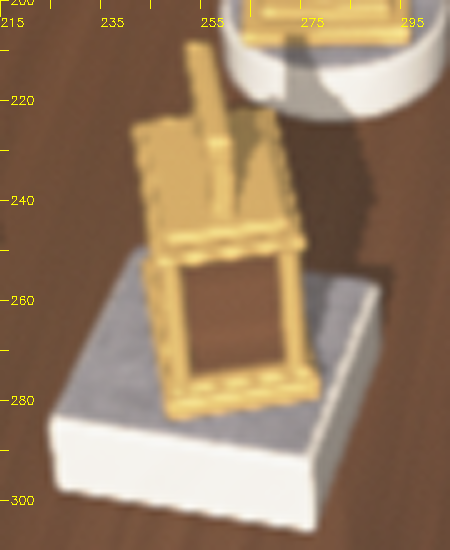

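```bash
cat > m.py <<'E'
from h import *
S=load('scene',0);D=load('side',0)
def show(name,z,sc,sd):
    print(name)
    for n,f,L in(('scene',S,sc),('side',D,sd)):
        print(' ',n,[tuple(np.round(ray(f,u,z)[:2]*1000).astype(int)) for u in L])
def circ(name,z,r,sc,sd):
    P=[[ray(f,u,z)[:2] for u in L] for f,L in((S,sc),(D,sd))]
    for Q in P+[P[0]+P[1]]:
        Q=np.array(Q)
        if len(Q)<3: continue
        o=least_squares(lambda c:np.hypot(*(Q-c[:2]).T)-r,Q.mean(0));o3=least_squares(lambda c:np.hypot(*(Q-c[:2]).T)-c[2],[*Q.mean(0),r]);print(name,(o.x*1000).round(1),'rms',(1000*np.sqrt(np.mean(o.fun**2))).round(1),'free r',(o3.x*1000).round(1))
show('oblong top',.035,[(168.5,224),(213,228),(224.5,208),(181,203.5)],[(358,165.5),(362,192.5),(399.5,192.5)])
show('square top',.04,[(270.5,320.5),(318.5,336),(337.5,301)],[(225.5,283.5),(277,291.5),(291.5,257),(242,250)])
show('candle foot bottom',.03,[(172.3,297),(205,300.5)],[(263.5,208.5),(297,208)])
show('candle foot top',.038,[(171.5,293.5),(204.5,297),(216.5,274.5)],[(264,187.5),(297,186.5)])
show('candle socket',.148,[(185.5,245)],[(278,155)])
show('clock bar',.164,[(285.5,264),(317.5,263),(301.5,263.5)],[(258,228.5),(253,209)])
show('clock base',.04,[(280,318.5),(324,317.5)],[(249,283.5),(279,279)])
show('bell top',.160,[(188.5,169.5)],[])
circ('bell mouth',.038,.036,[(182.5,214),(187,219),(195,222),(204,220),(210,215)],[(366,178),(371,183),(380,186),(388,185),(394,179)])
circ('round',.03,.052,[(200,269.5),(210,271.5),(218,280),(172,291),(176,299),(184,302.5),(192,303.5),(203,302)],[(259,203),(262,209),(268,212),(279,213.5),(290,212.5),(300,208),(304.5,202),(303,197),(298,191.5)])
circ('pad',.005,.065,[(339,262),(394.5,262),(367,244),(367,280)],[(330,325),(400,325),(365,299),(365,351)])
show('lens',.006,[(265,251)],[(354,239)])
show('book top',.032,[(400,287),(502,299),(502,351),(395,344)],[])
show('green base',0,[(248,397),(296,394)],[])
E
python3 m.py
```

```text
oblong top
  scene [(np.int64(486), np.int64(-267)), (np.int64(467), np.int64(-157)), (np.int64(386), np.int64(-165)), (np.int64(402), np.int64(-279))]
  side [(np.int64(482), np.int64(-265)), (np.int64(465), np.int64(-153)), (np.int64(379), np.int64(-164))]
square top
  scene [(np.int64(700), np.int64(79)), (np.int64(708), np.int64(180)), (np.int64(611), np.int64(191))]
  side [(np.int64(706), np.int64(181)), (np.int64(604), np.int64(190)), (np.int64(592), np.int64(91)), (np.int64(696), np.int64(83))]
candle foot bottom
  scene [(np.int64(694), np.int64(-141)), (np.int64(682), np.int64(-72))]
  side [(np.int64(682), np.int64(-71)), (np.int64(608), np.int64(-82))]
candle foot top
  scene [(np.int64(692), np.int64(-143)), (np.int64(680), np.int64(-73)), (np.int64(613), np.int64(-78))]
  side [(np.int64(694), np.int64(-140)), (np.int64(618), np.int64(-154))]
candle socket
  scene [(np.int64(653), np.int64(-111))]
  side [(np.int64(651), np.int64(-112))]
clock bar
  scene [(np.int64(661), np.int64(101)), (np.int64(641), np.int64(156)), (np.int64(651), np.int64(128))]
  side [(np.int64(6
[... 437 characters left out ...]
e r [ 426.6 -218.4   35.8]
round [ 650.2 -110.8] rms 2.2 free r [ 650.9 -110.1   49.9]
round [ 647.9 -107.4] rms 1.3 free r [ 647.7 -107.2   51.7]
round [ 649.4 -108.8] rms 2.2 free r [ 649.4 -108.5   51.4]
pad [438.8 217.4] rms 2.4 free r [438.8 217.4  63.2]
pad [435.2 218.8] rms 1.3 free r [435.2 218.9  64.1]
pad [437.1 218. ] rms 2.4 free r [437.1 218.1  63.7]
lens
  scene [(np.int64(478), np.int64(-21))]
  side [(np.int64(473), np.int64(-19))]
book top
  scene [(np.int64(525), np.int64(306)), (np.int64(496), np.int64(515)), (np.int64(633), np.int64(517)), (np.int64(677), np.int64(322))]
  side []
green base
  scene [(np.int64(846), np.int64(90)), (np.int64(815), np.int64(170))]
  side []
```

Candidates: pad – large (367,262) vs small (413,223) in scene → the large one, fitted r≈64 mm. Clock – gold (302,300) on the square plinth vs green (270,370) → gold. The bell (197,205) and candlestick (190,280) are unique. The two views agree within about 4 mm. I'll park the bell first.

Emit:
arm_command(
  targets=[-0.009,-0.0275,0,0,-0.009,-0.0275,0,0,-0.009,-0.0275,0,0,-0.009,-0.0275,0,0,-0.009,-0.0275,0,0,-0.009,-0.0275,0,0,-0.01,-0.0275,0,0,-0.01,-0.0275,0,0,0,0,0,0,0,0,0,0],
  grip=1,
)

```text
t: 1.15
eef_pos: [0.4256, -0.2202, 0.231]
eef_rot: [0.708, 0.707, 0.0, -0.0]
force: [1.0, 0.4, 0.4]
finger_gap: 0.0859
```

Run:
```python
from h import *
f=grab('wrist',1);cv2.imwrite('pics/wrist1.png',f['pixels'][:,:,::-1])
f=grab('scene',1);crop(f,150,130,120,100,6,'pics/s1.png')
```

```text
(no output)
```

View pics/wrist1.png

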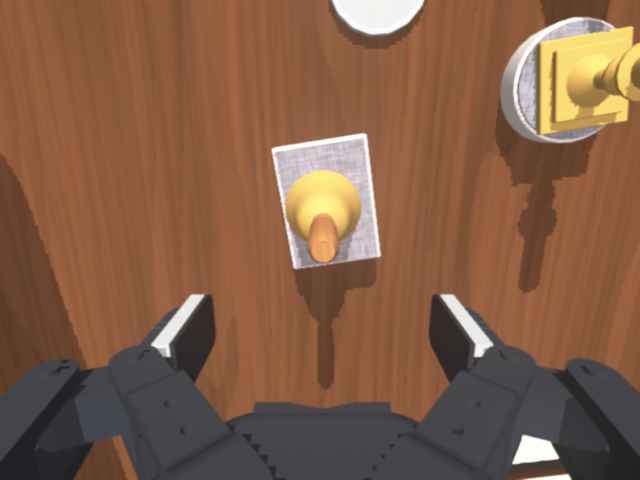

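View pics/s1.png

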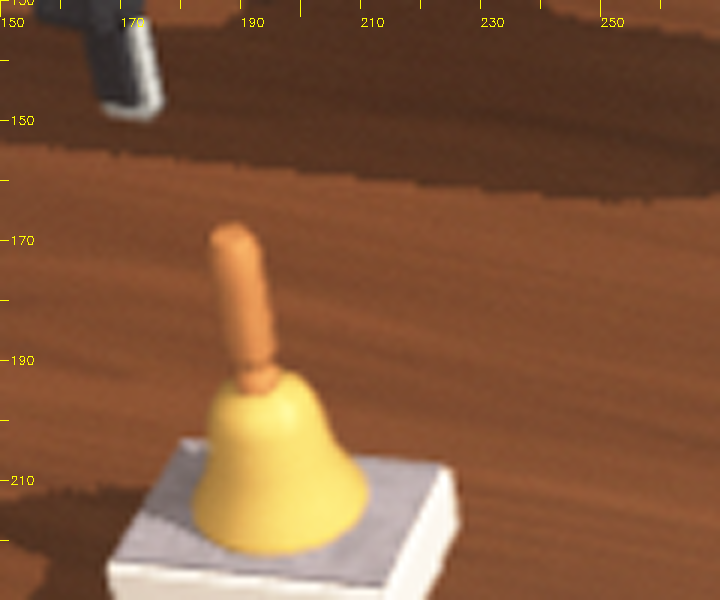

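The wrist view shows the bell handle end at (322,249) between the fingers, plinth corners at (272,148), (366,134), (380,257), (294,268), and the candlestick at upper right.

Run:
```python
from h import *
f=load('wrist',1)
print(ray(f,(322,250),.163)*1000, ray(f,(322,205),.06))
C=[ray(f,u,.035)[:2]*1000 for u in[(272,148),(366,134),(380,257),(294,268)]]
print(np.round(C,0),np.mean(C,0))
```

```text
[ 425.5159207  -220.03390885  163.        ] [ 0.42559625 -0.21220639  0.06      ]
[[ 380. -164.]
 [ 465. -152.]
 [ 483. -270.]
 [ 397. -281.]] [ 431.50629258 -216.76496834]
```

Emit:
arm_command(
  targets=[0,0,-0.02,0,0,0,-0.025,0,0,0,-0.025,0,0,0,-0.02,0,0,0,-0.015,0,0,0,-0.01,0,0,0,0,0],
)

```text
t: 1.95
eef_pos: [0.4254, -0.2187, 0.1151]
eef_rot: [0.707, 0.708, -0.0, -0.001]
force: [-0.1, -0.2, 0.7]
finger_gap: 0.0854
```

Emit:
arm_command(
  targets=[0,0,0,0,0,0,0,0,0,0,0,0,0,0,0,0,0,0,0,0,0,0,0,0,0,0,0,0,0,0,0,0],
  grip=-1,
)

```text
t: 2.75
eef_pos: [0.4266, -0.2203, 0.117]
eef_rot: [0.707, 0.707, 0.0, 0.001]
force: [0.1, 0.1, 4.8]
finger_gap: 0.0186
```

Emit:
arm_command(
  targets=[0,0,0.01,0,0,0,0.015,0,0,0,0.015,0,0,0,0.015,0,0,0,0.015,0,0,0,0,0],
)

```text
t: 3.35
eef_pos: [0.4267, -0.2204, 0.1879]
eef_rot: [0.707, 0.707, 0.0, 0.001]
force: [-0.2, -0.5, -2.4]
finger_gap: 0.0182
```

Run:
```python
from h import *
f=grab('side',2);crop(f,300,80,140,130,5,'pics/d4.png')
```

```text
(no output)
```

View pics/d4.png

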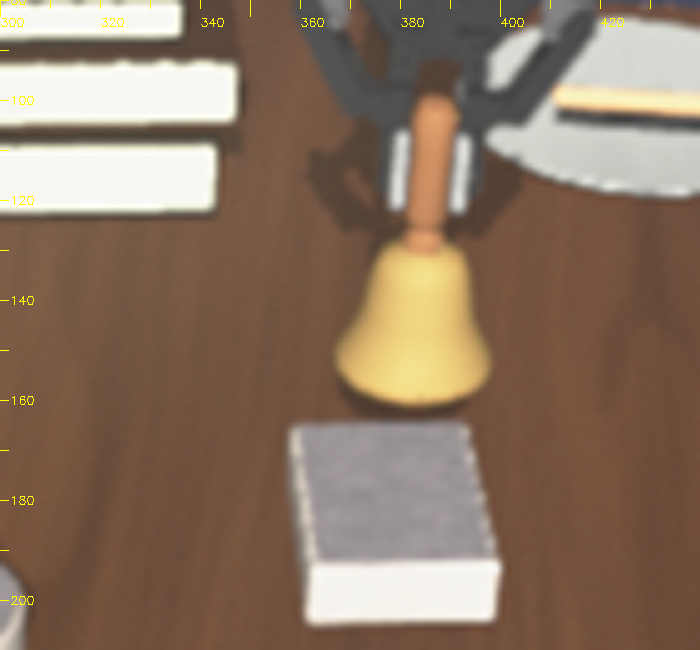

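Emit:
arm_command(
  targets=[0,0.02,0,0,0.001,0.035,0,0,0.001,0.04,0,0,0.001,0.04,0,0,0.001,0.04,0,0,0.001,0.04,0,0,0.001,0.04,0,0,0.001,0.04,0,0,0.001,0.04,0,0,0.001,0.04,0,0,0.001,0.035,0,0,0.001,0.028,0,0],
)

```text
t: 4.6
eef_pos: [0.4358, 0.2197, 0.1848]
eef_rot: [0.707, 0.708, -0.001, -0.0]
force: [-0.3, -0.5, -1.5]
finger_gap: 0.0183
```

Emit:
arm_command(
  targets=[0,0,0,0,0,0,0,0,0,0,-0.02,0,0,0,-0.02,0,0,0,-0.02,0,0,0,-0.015,0,0,0,-0.01,0,0,0,0,0],
)

```text
t: 5.4
eef_pos: [0.4357, 0.2164, 0.0996]
eef_rot: [0.708, 0.707, -0.002, -0.001]
force: [-0.8, 0.5, -2.0]
finger_gap: 0.0185
```

Emit:
arm_command(
  targets=[0,0,-0.004,0,0,0,-0.003,0,0,0,-0.003,0,0,0,-0.002,0,0,0,0,0],
)

```text
t: 5.9
eef_pos: [0.4369, 0.218, 0.0892]
eef_rot: [0.707, 0.707, -0.0, -0.0]
force: [-0.0, -0.2, -1.6]
finger_gap: 0.0189
```

Emit:
arm_command(
  targets=[0,0,-0.002,0,0,0,0,0],
)

```text
t: 6.1
eef_pos: [0.4369, 0.218, 0.0872]
eef_rot: [0.707, 0.707, -0.0, -0.0]
force: [-0.7, -0.4, -2.8]
finger_gap: 0.0186
```

Emit:
arm_command(
  targets=[0,0,-0.0015,0,0,0,0,0],
)

```text
t: 6.3
eef_pos: [0.4371, 0.2181, 0.087]
eef_rot: [0.707, 0.707, 0.0, 0.0]
force: [-3.1, -1.2, 6.4]
finger_gap: 0.0188
```

Contact (weight now carried). Release and lift.

Emit:
arm_command(
  targets=[0,0,0,0,0,0,0,0,0,0,0,0,0,0,0,0,0,0,0,0,0,0,0,0],
  grip=1,
)

```text
t: 6.9
eef_pos: [0.437, 0.218, 0.0857]
eef_rot: [0.707, 0.707, -0.0, -0.0]
force: [0.0, 0.8, 0.3]
finger_gap: 0.0858
```

Emit:
arm_command(
  targets=[0,0,0.01,0,0,0,0.02,0,0,0,0.03,0,0,0,0.03,0,0,0,0.03,0,0,0,0.025,0,0,0,0,0],
)

```text
t: 7.6
eef_pos: [0.4392, 0.2191, 0.2356]
eef_rot: [0.707, 0.707, 0.004, 0.001]
force: [1.0, -0.1, 0.1]
finger_gap: 0.0854
```

Run:
```python
from h import *
f=grab('scene',3);cv2.imwrite('pics/scene3.png',f['pixels'][:,:,::-1])
```

```text
(no output)
```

View pics/scene3.png

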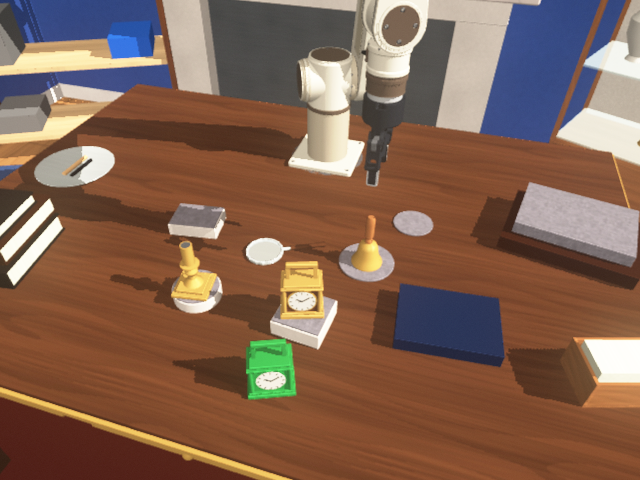

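The bell stands upright on the large pad at (367,255). Next is the gold clock.

Emit:
arm_command(
  targets=[0.015,-0.007,0,0.03,0.022,-0.009,0,0.035,0.022,-0.009,0,0.035,0.022,-0.009,0,0.035,0.022,-0.009,0,0.035,0.022,-0.009,0,0.035,0.022,-0.009,0,0.035,0.022,-0.009,0,0.035,0.022,-0.009,0,0.035,0.022,-0.009,0,0.035,0,0,0,0,0,0,0,0],
)

```text
t: 8.85
eef_pos: [0.6494, 0.1296, 0.229]
eef_rot: [0.576, 0.818, -0.001, -0.001]
force: [-0.8, -0.7, 0.6]
finger_gap: 0.0852
```

Run:
```python
from h import *
f=grab('wrist',4);cv2.imwrite('pics/wrist4.png',f['pixels'][:,:,::-1])
```

```text
(no output)
```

View pics/wrist4.png

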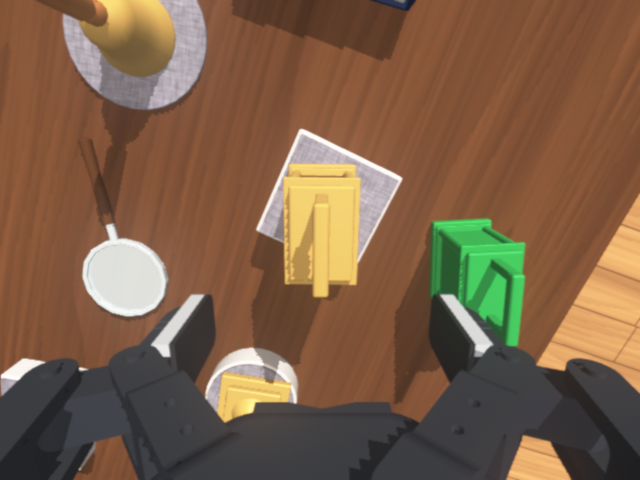

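Run:
```python
from h import *
f=load('wrist',4)
print([ray(f,u,.164)*1000 for u in[(321.5,204),(320.5,296)]])
C=[ray(f,u,.04)[:2]*1000 for u in[(301,130),(401,178),(258,231)]]
print(np.round(C,0),(C[1]+C[2])/2)
```

```text
[array([638.99769586, 157.30844061, 164.        ]), array([658.16615679, 101.74625653, 164.        ])]
[[607. 191.]
 [707. 182.]
 [599.  90.]] [652.75599772 135.58490343]
```

Emit:
arm_command(
  targets=[0,0,-0.015,0,0,0,-0.02,0,0,0,-0.02,0,0,0,-0.017,0,0,0,-0.012,0,0,0,-0.008,0,0,0,0,0,0,0,0,0],
)

```text
t: 9.7
eef_pos: [0.6502, 0.1302, 0.1395]
eef_rot: [0.575, 0.818, 0.0, 0.0]
force: [-0.8, 0.9, -1.1]
finger_gap: 0.0854
```

Emit:
arm_command(
  targets=[0,0,0,0,0,0,0,0,0,0,0,0,0,0,0,0,0,0,0,0,0,0,0,0,0,0,0,0,0,0,0,0,0,0,0,0],
  grip=-1,
)

```text
t: 10.6
eef_pos: [0.6499, 0.1298, 0.1389]
eef_rot: [0.575, 0.818, -0.0, 0.0]
force: [-1.2, -1.5, 2.8]
finger_gap: 0.0091
```

Emit:
arm_command(
  targets=[0,0,0.01,0,0,0,0.015,0,0,0,0.015,0,0,0,0.015,0,0,0,0.015,0,0,0,0,0,0,0,0,0],
)

```text
t: 11.3
eef_pos: [0.6499, 0.1302, 0.2081]
eef_rot: [0.575, 0.818, -0.0, -0.0]
force: [0.5, -0.7, -5.3]
finger_gap: 0.0084
```

Run:
```python
from h import *
f=grab('scene',5);crop(f,220,170,150,180,4,'pics/s5.png')
```

```text
(no output)
```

View pics/s5.png

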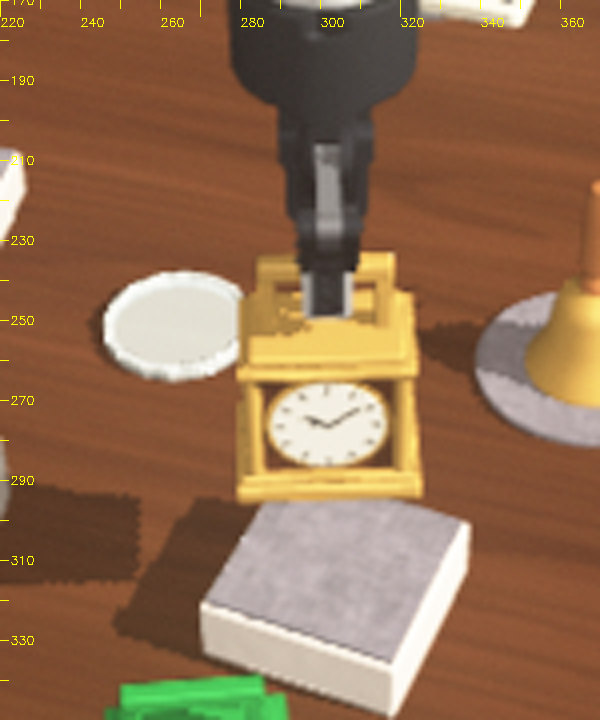

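The clock is lifted level and gripped in the middle of its handle. Now to the oblong plinth.

Emit:
arm_command(
  targets=[-0.0125,-0.015,0,0,-0.02,-0.025,0,0,-0.02,-0.025,0,0,-0.02,-0.025,0,0,-0.018,-0.03,0,-0.025,-0.018,-0.032,0,-0.03,-0.018,-0.032,0,-0.03,-0.018,-0.032,0,-0.03,-0.018,-0.032,0,-0.03,-0.018,-0.032,0,-0.03,-0.018,-0.032,0,-0.02,-0.0175,-0.034,0,0],
)

```text
t: 12.55
eef_pos: [0.4323, -0.2166, 0.2077]
eef_rot: [0.652, 0.758, -0.0, -0.001]
force: [1.0, 0.1, -5.2]
finger_gap: 0.0089
```

Emit:
arm_command(
  targets=[0,0,0,0,0,0,0,0,0,0,0,0],
)

```text
t: 12.85
eef_pos: [0.4338, -0.2154, 0.2082]
eef_rot: [0.652, 0.758, 0.0, -0.001]
force: [1.1, 0.0, -4.7]
finger_gap: 0.0087
```

Run:
```python
from h import *
f=grab('wrist',6);cv2.imwrite('pics/wrist6.png',f['pixels'][:,:,::-1])
f=grab('scene',6);crop(f,150,120,110,130,5,'pics/s6.png')
f=grab('side',6);crop(f,320,80,110,130,5,'pics/d6.png')
```

```text
(no output)
```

View pics/wrist6.png

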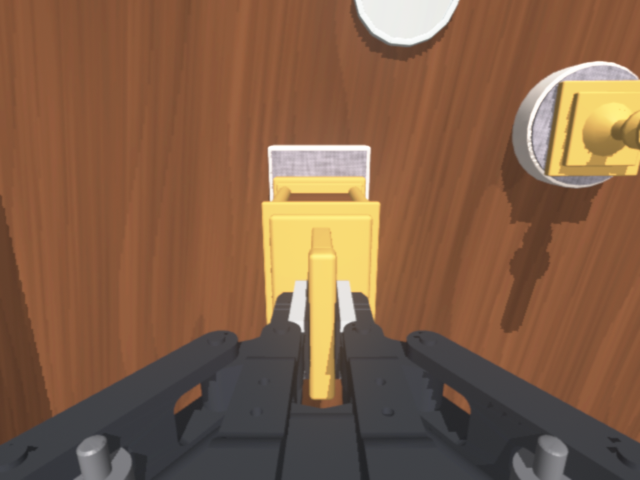

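View pics/s6.png

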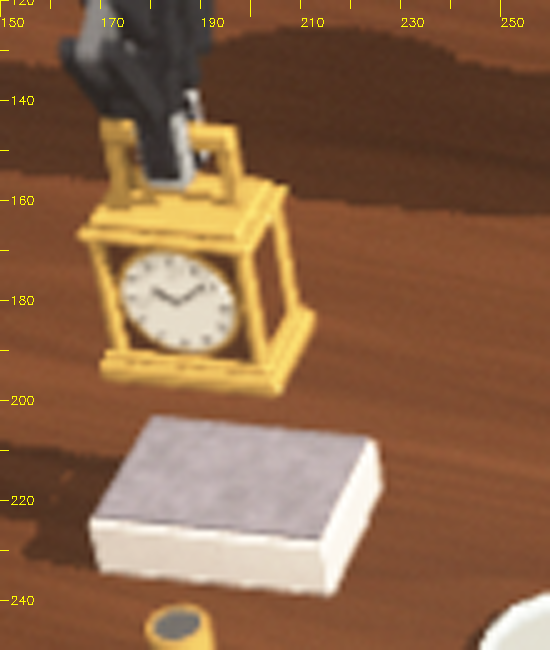

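View pics/d6.png

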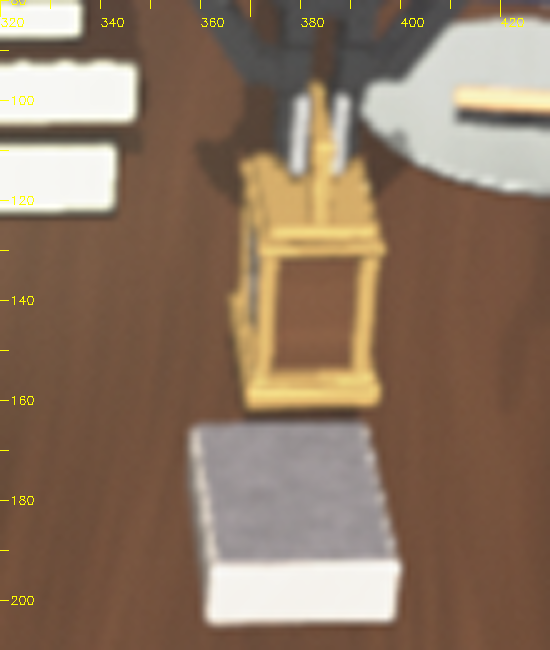

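Emit:
arm_command(
  targets=[0,0,-0.015,0,0,0,-0.02,0,0,0,-0.015,0,0,0,-0.01,0,0,0,-0.006,0,0,0,-0.004,0,0,0,-0.002,0,0,0,0,0],
)

```text
t: 13.8
eef_pos: [0.4343, -0.2161, 0.137]
eef_rot: [0.652, 0.758, 0.0, 0.0]
force: [0.1, -0.3, -5.1]
finger_gap: 0.0087
```

Emit:
arm_command(
  targets=[0,0,-0.001,0,0,0,0,0],
)

```text
t: 14.0
eef_pos: [0.4342, -0.2162, 0.1362]
eef_rot: [0.652, 0.758, 0.0, 0.0]
force: [-0.5, 0.1, -4.9]
finger_gap: 0.0086
```

Emit:
arm_command(
  targets=[0,0,-0.0015,0,0,0,0,0],
)

```text
t: 14.2
eef_pos: [0.4341, -0.2161, 0.1344]
eef_rot: [0.652, 0.758, 0.0, 0.0]
force: [-0.7, 0.1, -4.7]
finger_gap: 0.009
```

Emit:
arm_command(
  targets=[0,0,-0.001,0,0,0,0,0],
)

```text
t: 14.4
eef_pos: [0.4344, -0.2166, 0.1342]
eef_rot: [0.652, 0.758, -0.0, 0.001]
force: [-2.1, -1.3, 1.3]
finger_gap: 0.0088
```

Contact. Release and lift.

Emit:
arm_command(
  targets=[0,0,-0.0005,0,0,0,0,0,0,0,0,0,0,0,0,0,0,0,0,0,0,0,0,0,0,0,0,0],
  grip=1,
)

```text
t: 15.1
eef_pos: [0.434, -0.216, 0.1328]
eef_rot: [0.652, 0.758, -0.0, -0.0]
force: [0.4, -0.4, 0.0]
finger_gap: 0.0853
```

Emit:
arm_command(
  targets=[0,0,0.01,0,0,0,0.02,0,0,0,0.02,0,0,0,0.02,0,0,0,0.02,0,0,0,0.007,0,0,0,0,0],
)

```text
t: 15.8
eef_pos: [0.4347, -0.2164, 0.2312]
eef_rot: [0.652, 0.758, 0.0, 0.001]
force: [-0.5, 0.4, -0.0]
finger_gap: 0.0857
```

Run:
```python
from h import *
f=grab('wrist',7);cv2.imwrite('pics/wrist7.png',f['pixels'][:,:,::-1])
f=grab('scene',7);crop(f,150,140,110,110,6,'pics/s7.png')
```

```text
(no output)
```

View pics/wrist7.png

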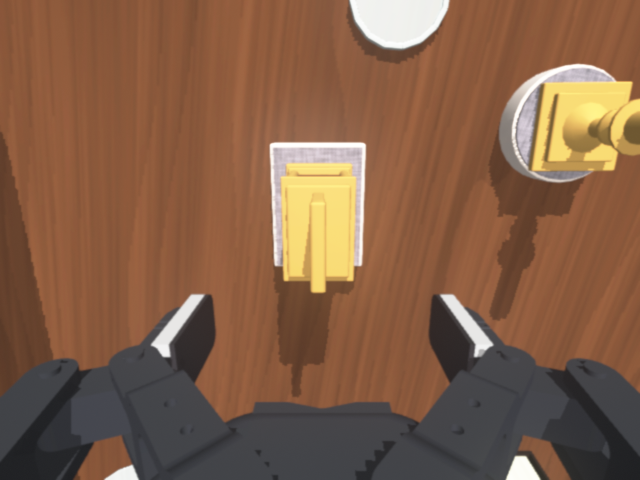

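View pics/s7.png

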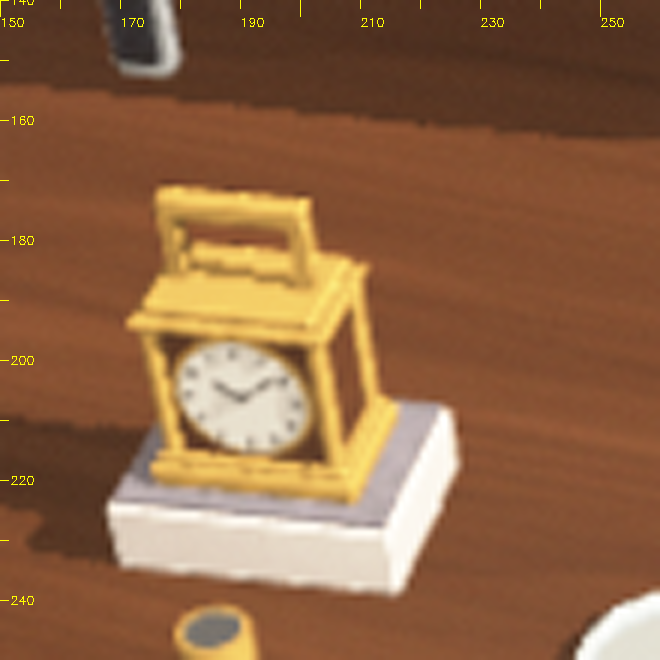

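The clock is square and central on the oblong plinth. Next is the candlestick.

Emit:
arm_command(
  targets=[0.015,0.007,0,0,0.022,0.011,0,0,0.022,0.011,0,0,0.022,0.011,0,0,0.022,0.011,0,0,0.022,0.011,0,0,0.022,0.011,0,0,0.022,0.01,0,0,0.022,0.01,0,0,0.0265,0.012,0,0,0,0,0,0,0,0,0,0],
)

```text
t: 17.1
eef_pos: [0.6516, -0.11, 0.2275]
eef_rot: [0.652, 0.759, -0.001, -0.001]
force: [-0.5, -0.3, -0.1]
finger_gap: 0.0856
```

Run:
```python
from h import *
f=grab('wrist',8);cv2.imwrite('pics/wrist8.png',f['pixels'][:,:,::-1])
```

```text
(no output)
```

View pics/wrist8.png

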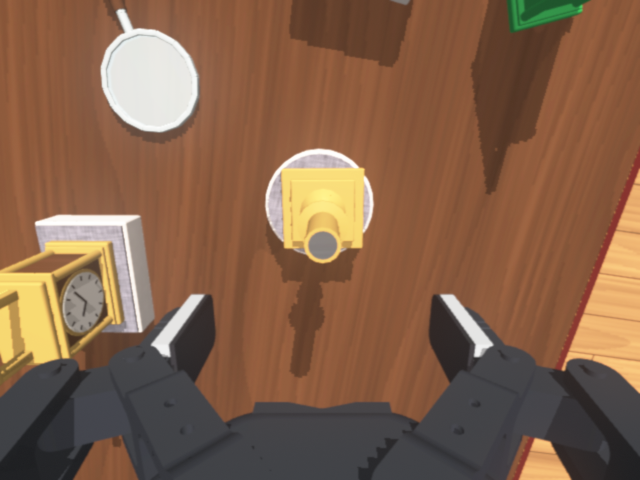

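Run:
```python
from h import *
f=load('wrist',8)
print(ray(f,(322,244),.148)*1000,[np.round(ray(f,u,.038)*1000) for u in[(282,169),(363,168),(363,247)]])
Q=np.array([ray(f,u,.03)[:2]*1000 for u in[(266,200),(319,151),(373,200),(280,165),(359,166)]])
o=least_squares(lambda c:np.hypot(*(Q-c).T)-52,Q.mean(0));print(o.x,o.fun)
```

```text
[ 651.23098966 -109.48671511  148.        ] [array([609., -78.,  38.]), array([682., -66.,  38.]), array([ 696., -140.,   38.])]
[ 648.25453788 -108.27521254] [-0.84902951 -0.93882166 -0.60501066  0.94497744  0.57590917]
```

Emit:
arm_command(
  targets=[0,0,-0.02,0,0,0,-0.025,0,0,0,-0.025,0,0,0,-0.02,0,0,0,-0.015,0,0,0,-0.01,0,0,0,-0.003,0,0,0,0,0,0,0,0,0],
)

```text
t: 18.05
eef_pos: [0.652, -0.1112, 0.113]
eef_rot: [0.652, 0.758, 0.0, 0.001]
force: [-0.8, 0.1, -0.5]
finger_gap: 0.0852
```

Emit:
arm_command(
  targets=[0,0,0,0,0,0,0,0,0,0,0,0,0,0,0,0,0,0,0,0,0,0,0,0,0,0,0,0,0,0,0,0],
  grip=-1,
)

```text
t: 18.85
eef_pos: [0.6519, -0.111, 0.1121]
eef_rot: [0.652, 0.758, 0.0, 0.0]
force: [1.1, 0.1, 2.1]
finger_gap: 0.0226
```

Emit:
arm_command(
  targets=[0,0,0.01,0,0,0,0.015,0,0,0,0.015,0,0,0,0.015,0,0,0,0.015,0,0,0,0,0],
)

```text
t: 19.45
eef_pos: [0.6522, -0.1112, 0.1839]
eef_rot: [0.652, 0.758, 0.001, 0.001]
force: [0.2, -0.1, -3.5]
finger_gap: 0.0228
```

Run:
```python
from h import *
f=grab('side',9);crop(f,220,70,110,160,4,'pics/d9.png')
f=grab('scene',9);crop(f,140,160,110,160,4,'pics/s9.png')
```

```text
(no output)
```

View pics/d9.png

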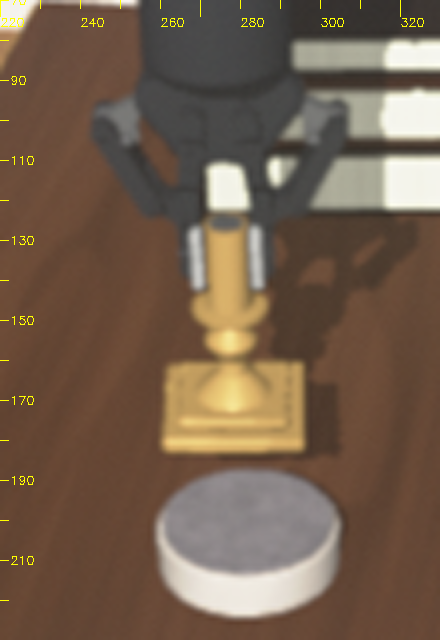

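View pics/s9.png

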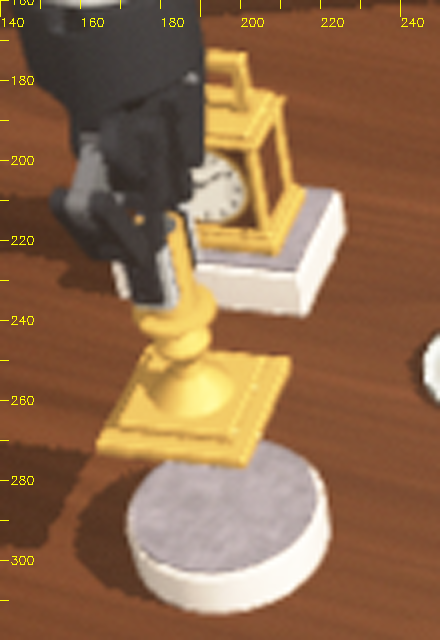

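Emit:
arm_command(
  targets=[0,0.014,0,-0.02,0,0.025,0,-0.03,0,0.029,0,-0.03,0,0.029,0,-0.03,0,0.029,0,-0.03,0,0.029,0,-0.03,0,0.029,0,-0.03,0,0.025,0,-0.03,0,0.022,0,-0.03,0,0.0155,0,0,0,0,0,0,0,0,0,0],
)

```text
t: 20.75
eef_pos: [0.651, 0.1351, 0.1809]
eef_rot: [0.745, 0.667, -0.001, -0.0]
force: [0.3, -0.2, -4.1]
finger_gap: 0.0228
```

Run:
```python
from h import *
f=grab('wrist',10);cv2.imwrite('pics/wrist10.png',f['pixels'][:,:,::-1])
```

```text
(no output)
```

View pics/wrist10.png

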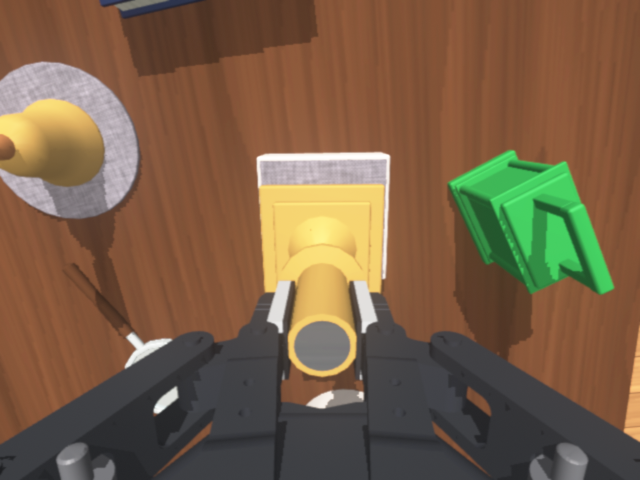

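Aligned with the plinth sides: the foot edge and plinth edge are parallel around (322,155-185). Lower it.

Emit:
arm_command(
  targets=[0,0,-0.012,0,0,0,-0.016,0,0,0,-0.014,0,0,0,-0.008,0,0,0,-0.004,0,0,0,-0.002,0,0,0,0,0],
)

```text
t: 21.5
eef_pos: [0.6518, 0.1353, 0.126]
eef_rot: [0.745, 0.667, 0.0, 0.0]
force: [-0.2, 0.2, -3.4]
finger_gap: 0.0227
```

Emit:
arm_command(
  targets=[0,0,-0.002,0,0,0,0,0],
)

```text
t: 21.7
eef_pos: [0.6518, 0.1356, 0.1242]
eef_rot: [0.745, 0.667, 0.0, 0.0]
force: [-0.5, 0.1, -3.6]
finger_gap: 0.0226
```

Emit:
arm_command(
  targets=[0,0,-0.001,0,0,0,0,0],
)

```text
t: 21.9
eef_pos: [0.6515, 0.1356, 0.1229]
eef_rot: [0.745, 0.667, 0.0, 0.0]
force: [-0.4, -0.0, -3.1]
finger_gap: 0.0222
```

Emit:
arm_command(
  targets=[0,0,-0.001,0,0,0,0,0],
)

```text
t: 22.1
eef_pos: [0.6517, 0.1356, 0.1221]
eef_rot: [0.745, 0.667, 0.0, 0.0]
force: [0.8, 0.3, -2.2]
finger_gap: 0.0228
```

Emit:
arm_command(
  targets=[0,0,-0.0005,0,0,0,0,0],
)

```text
t: 22.3
eef_pos: [0.6518, 0.1356, 0.1221]
eef_rot: [0.745, 0.667, 0.001, 0.0]
force: [0.3, -0.3, 1.8]
finger_gap: 0.0226
```

Emit:
arm_command(
  targets=[0,0,-0.0005,0,0,0,0,0,0,0,0,0,0,0,0,0,0,0,0,0,0,0,0,0,0,0,0,0],
  grip=1,
)

```text
t: 23.0
eef_pos: [0.6515, 0.1355, 0.1208]
eef_rot: [0.745, 0.667, -0.0, 0.0]
force: [-0.3, 0.1, 0.3]
finger_gap: 0.0855
```

Emit:
arm_command(
  targets=[0,0,0.01,0,0,0,0.02,0,0,0,0.025,0,0,0,0.025,0,0,0,0.025,0,0,0,0.005,0,0,0,0,0],
)

```text
t: 23.7
eef_pos: [0.6522, 0.1357, 0.2324]
eef_rot: [0.745, 0.667, 0.001, 0.001]
force: [-0.3, 1.1, -1.2]
finger_gap: 0.0859
```

Run:
```python
from h import *
f=grab('wrist',11);cv2.imwrite('pics/wrist11.png',f['pixels'][:,:,::-1])
```

```text
(no output)
```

View pics/wrist11.png

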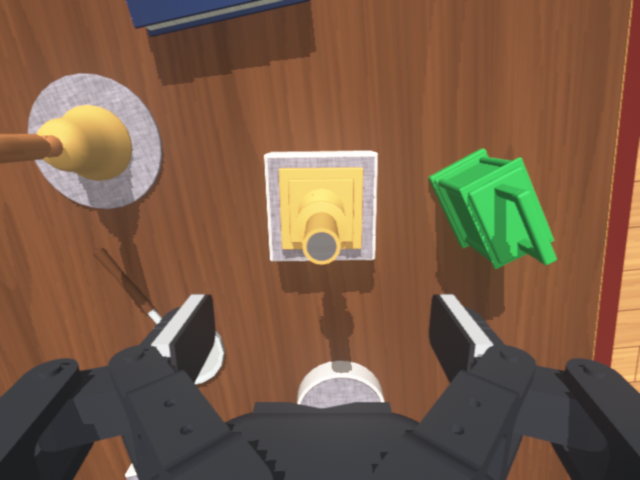

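The candlestick is square and central. Back to the bell.

Emit:
arm_command(
  targets=[-0.015,0.006,0,0,-0.022,0.0085,0,0,-0.022,0.0085,0,0,-0.022,0.0085,0,0,-0.022,0.0085,0,0,-0.022,0.0085,0,0,-0.022,0.0085,0,0,-0.022,0.0085,0,0,-0.022,0.0085,0,0,-0.024,0.0085,0,0,0,0,0,0,0,0,0,0],
)

```text
t: 24.95
eef_pos: [0.4357, 0.2178, 0.2297]
eef_rot: [0.745, 0.668, -0.001, -0.0]
force: [-0.6, 0.0, -0.4]
finger_gap: 0.0852
```

Run:
```python
from h import *
f=grab('wrist',12);cv2.imwrite('pics/wrist12.png',f['pixels'][:,:,::-1])
f=grab('scene',12);crop(f,160,230,100,85,6,'pics/s12.png')
f=grab('side',12);crop(f,245,170,70,60,8,'pics/d12.png')
```

```text
(no output)
```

View pics/wrist12.png

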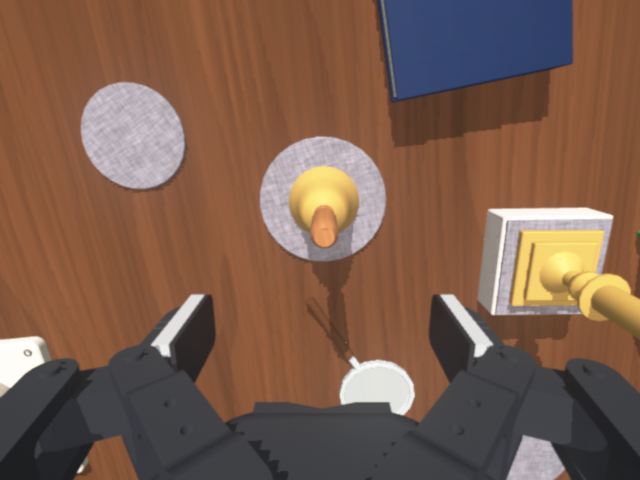

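View pics/s12.png

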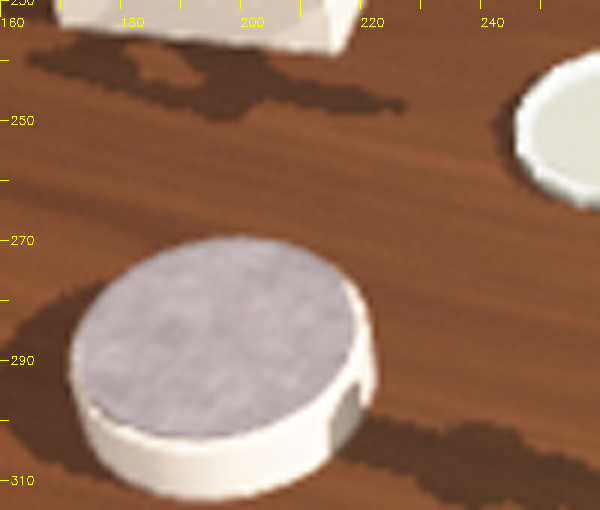

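View pics/d12.png

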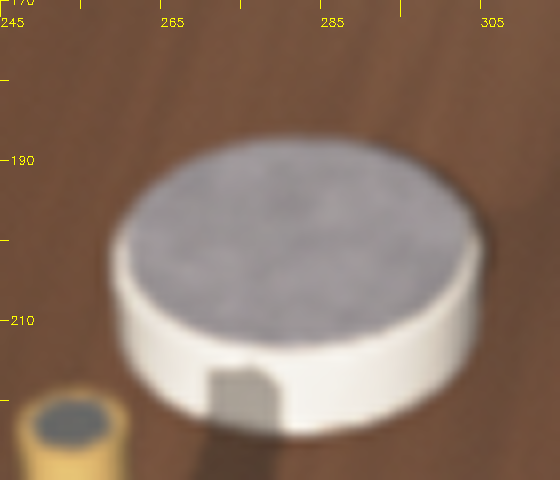

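Run:
```python
from h import *
f=load('wrist',12);print(ray(f,(324,238),.133)*1000)
S=load('scene',12);D=load('side',12);print(ray(S,(195.7,286.3),.03),ray(D,(281.7,200),.03))
import m
```

```text
[436.73291377 216.97329456 133.        ]
[ 0.65151502 -0.10951485  0.03      ] [ 0.64686986 -0.10790766  0.03      ]
oblong top
  scene [(np.int64(486), np.int64(-267)), (np.int64(467), np.int64(-157)), (np.int64(386), np.int64(-165)), (np.int64(402), np.int64(-279))]
  side [(np.int64(482), np.int64(-265)), (np.int64(465), np.int64(-153)), (np.int64(379), np.int64(-164))]
square top
  scene [(np.int64(700), np.int64(79)), (np.int64(708), np.int64(180)), (np.int64(611), np.int64(191))]
  side [(np.int64(706), np.int64(181)), (np.int64(604), np.int64(190)), (np.int64(592), np.int64(91)), (np.int64(696), np.int64(83))]
candle foot bottom
  scene [(np.int64(694), np.int64(-141)), (np.int64(682), np.int64(-72))]
  side [(np.int64(682), np.int64(-71)), (np.int64(608), np.int64(-82))]
candle foot top
  scene [(np.int64(692), np.int64(-143)), (np.int64(680), np.int64(-73)), (np.int64(613), np.int64(-78))]
  side [(np.int64(694), np.int64(-140)), (np.int64(618), np.int64(-154))]
candle socket
  scene [(np.int64(653), np.int64(-111))]
  side [(np.int64(651), np.int64(-112))]
clock bar
  scene
[... 554 characters left out ...]
e r [ 426.6 -218.4   35.8]
round [ 650.2 -110.8] rms 2.2 free r [ 650.9 -110.1   49.9]
round [ 647.9 -107.4] rms 1.3 free r [ 647.7 -107.2   51.7]
round [ 649.4 -108.8] rms 2.2 free r [ 649.4 -108.5   51.4]
pad [438.8 217.4] rms 2.4 free r [438.8 217.4  63.2]
pad [435.2 218.8] rms 1.3 free r [435.2 218.9  64.1]
pad [437.1 218. ] rms 2.4 free r [437.1 218.1  63.7]
lens
  scene [(np.int64(478), np.int64(-21))]
  side [(np.int64(473), np.int64(-19))]
book top
  scene [(np.int64(525), np.int64(306)), (np.int64(496), np.int64(515)), (np.int64(633), np.int64(517)), (np.int64(677), np.int64(322))]
  side []
green base
  scene [(np.int64(846), np.int64(90)), (np.int64(815), np.int64(170))]
  side []
```

Emit:
arm_command(
  targets=[0,0,-0.02,0,0,0,-0.03,0,0,0,-0.03,0,0,0,-0.03,0,0,0,-0.02,0,0,0,-0.01,0,0,0,-0.0035,0,0,0,0,0,0,0,0,0],
)

```text
t: 26.0
eef_pos: [0.4375, 0.2184, 0.0884]
eef_rot: [0.745, 0.667, 0.001, 0.0]
force: [0.5, -0.2, -0.2]
finger_gap: 0.0857
```

Emit:
arm_command(
  targets=[0,0,0,0,0,0,0,0,0,0,0,0,0,0,0,0,0,0,0,0,0,0,0,0,0,0,0,0,0,0,0,0],
  grip=-1,
)

```text
t: 26.8
eef_pos: [0.4369, 0.2181, 0.0876]
eef_rot: [0.745, 0.667, 0.0, 0.0]
force: [2.1, 0.4, 2.9]
finger_gap: 0.0184
```

Emit:
arm_command(
  targets=[0,0,0.01,0,0,0,0.015,0,0,0,0.02,0,0,0,0.02,0,0,0,0.02,0,0,0,0.01,0,0,0,0,0],
)

```text
t: 27.5
eef_pos: [0.4371, 0.2184, 0.1836]
eef_rot: [0.745, 0.667, 0.001, 0.0]
force: [0.6, 0.6, -2.7]
finger_gap: 0.0184
```

Emit:
arm_command(
  targets=[0,-0.015,0,0,0,-0.03,0,0,0,-0.035,0,0,0,-0.035,0,0,0,-0.035,0,0,0.01,-0.03,0,0,0.02,-0.015,0,0,0.022,-0.015,0,0,0.022,-0.015,0,0,0.022,-0.015,0,0,0.022,-0.015,0,0,0.022,-0.015,0,0],
)

```text
t: 28.7
eef_pos: [0.5757, -0.0535, 0.1804]
eef_rot: [0.745, 0.667, -0.001, -0.001]
force: [0.7, -0.4, -2.5]
finger_gap: 0.0186
```

Emit:
arm_command(
  targets=[0.022,-0.015,0,0,0.02,-0.016,0,0,0.018,-0.014,0,0,0.012,-0.012,0,0,0,0,0,0,0,0,0,0],
)

```text
t: 29.3
eef_pos: [0.647, -0.1095, 0.1803]
eef_rot: [0.745, 0.667, -0.001, -0.002]
force: [0.2, 0.1, -2.5]
finger_gap: 0.0184
```

Run:
```python
from h import *
f=grab('wrist',13);cv2.imwrite('pics/wrist13.png',f['pixels'][:,:,::-1])
f=grab('scene',13);crop(f,140,160,110,160,4,'pics/s13.png')
```

```text
(no output)
```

View pics/wrist13.png

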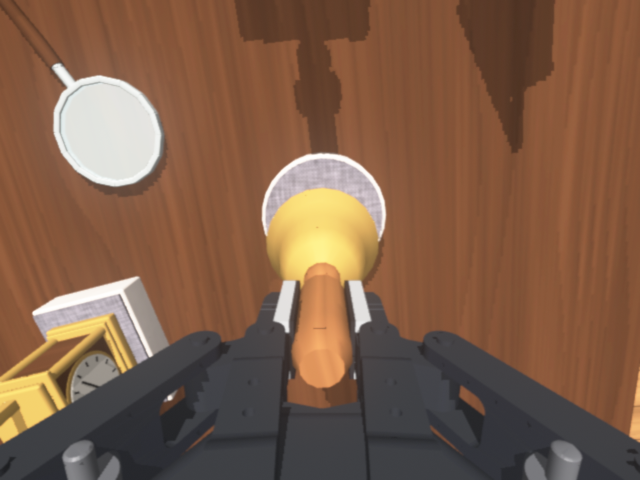

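View pics/s13.png

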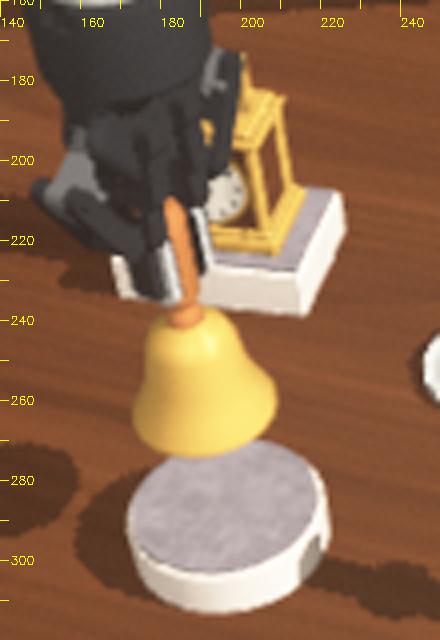

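Emit:
arm_command(
  targets=[0.001,0,-0.015,0,0,0,-0.02,0,0,0,-0.015,0,0,0,-0.01,0,0,0,-0.005,0,0,0,-0.002,0,0,0,0,0],
)

```text
t: 30.1
eef_pos: [0.6497, -0.1089, 0.1158]
eef_rot: [0.745, 0.667, 0.0, 0.0]
force: [0.3, -0.2, -3.1]
finger_gap: 0.0185
```

Emit:
arm_command(
  targets=[0,0,-0.001,0,0,0,0,0],
)

```text
t: 30.3
eef_pos: [0.6499, -0.1091, 0.115]
eef_rot: [0.745, 0.667, 0.0, 0.0]
force: [-0.2, -0.4, -2.3]
finger_gap: 0.0184
```

Emit:
arm_command(
  targets=[0,0,-0.001,0,0,0,0,0],
)

```text
t: 30.5
eef_pos: [0.6495, -0.1091, 0.1134]
eef_rot: [0.745, 0.667, 0.0, 0.0]
force: [-0.0, 0.5, -2.5]
finger_gap: 0.0185
```

Emit:
arm_command(
  targets=[0,0,-0.001,0,0,0,0,0],
)

```text
t: 30.7
eef_pos: [0.6497, -0.1091, 0.1127]
eef_rot: [0.745, 0.667, 0.0, 0.0]
force: [0.2, 0.2, -1.0]
finger_gap: 0.0186
```

Emit:
arm_command(
  targets=[0,0,-0.001,0,0,0,0,0],
)

```text
t: 30.9
eef_pos: [0.6499, -0.1091, 0.1126]
eef_rot: [0.745, 0.667, 0.0, 0.001]
force: [-0.2, -0.2, 5.1]
finger_gap: 0.0186
```

Emit:
arm_command(
  targets=[0,0,0,0,0,0,0,0,0,0,0,0,0,0,0,0,0,0,0,0,0,0,0,0],
  grip=1,
)

```text
t: 31.5
eef_pos: [0.6495, -0.109, 0.1112]
eef_rot: [0.745, 0.667, -0.0, -0.0]
force: [0.1, 0.5, 0.2]
finger_gap: 0.0856
```

Emit:
arm_command(
  targets=[0,0,0.01,0,0,0,0.02,0,0,0,0.025,0,0,0,0.025,0,0,0,0.025,0,0,0,0.012,0,-0.02,0.01,0,0,-0.03,0.02,0,0,-0.03,0.02,0,0,-0.03,0.02,0,0,-0.02,0.01,0,0,0,0,0,0],
)

```text
t: 32.7
eef_pos: [0.5169, -0.0278, 0.2288]
eef_rot: [0.744, 0.668, -0.0, -0.001]
force: [0.0, -0.6, -0.5]
finger_gap: 0.0854
```

Run:
```python
from h import *
f=grab('scene',14);cv2.imwrite('pics/scene14.png',f['pixels'][:,:,::-1])
f=grab('side',14);crop(f,220,120,200,190,4,'pics/d14.png')
f=grab('wrist',14);cv2.imwrite('pics/wrist14.png',f['pixels'][:,:,::-1])
```

```text
(no output)
```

View pics/scene14.png

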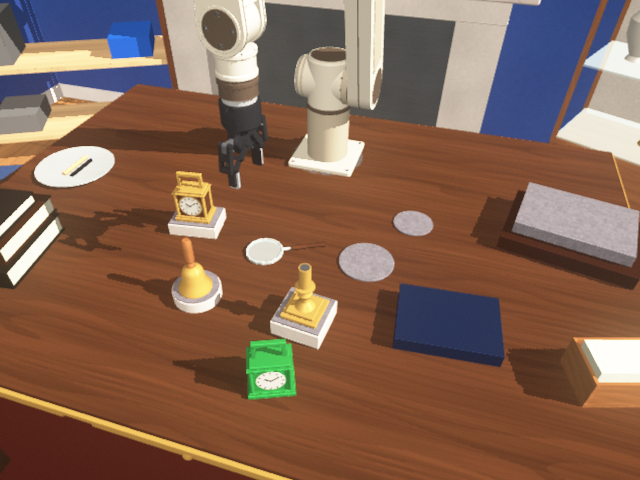

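View pics/d14.png

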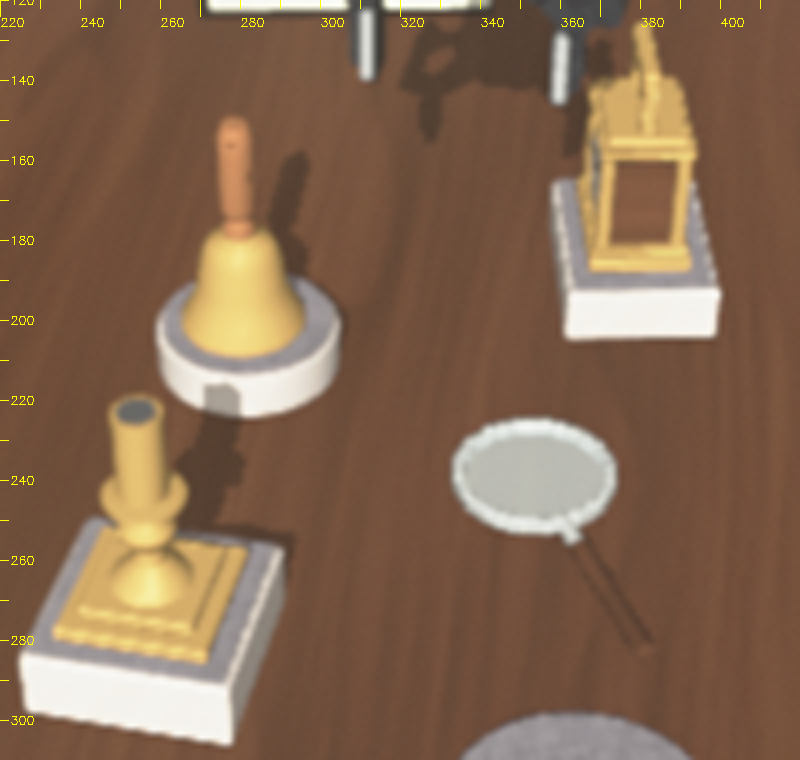

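View pics/wrist14.png

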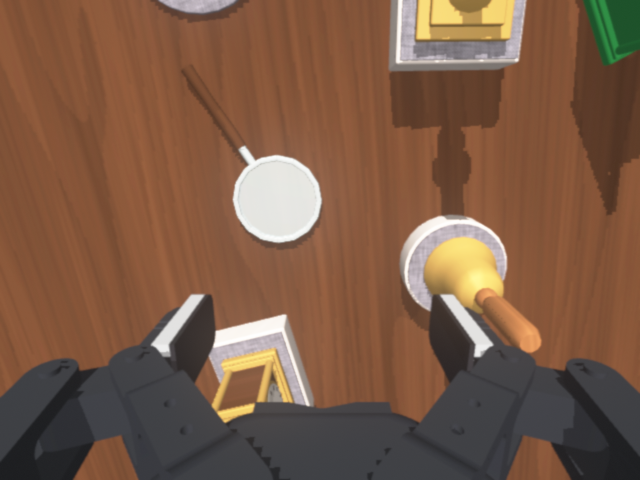

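Run:
```python
from h import *
crop(load('wrist',14),390,200,160,160,5,'pics/w14.png')
crop(load('scene',14),160,230,80,85,8,'pics/s14.png')
```

```text
(no output)
```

View pics/w14.png

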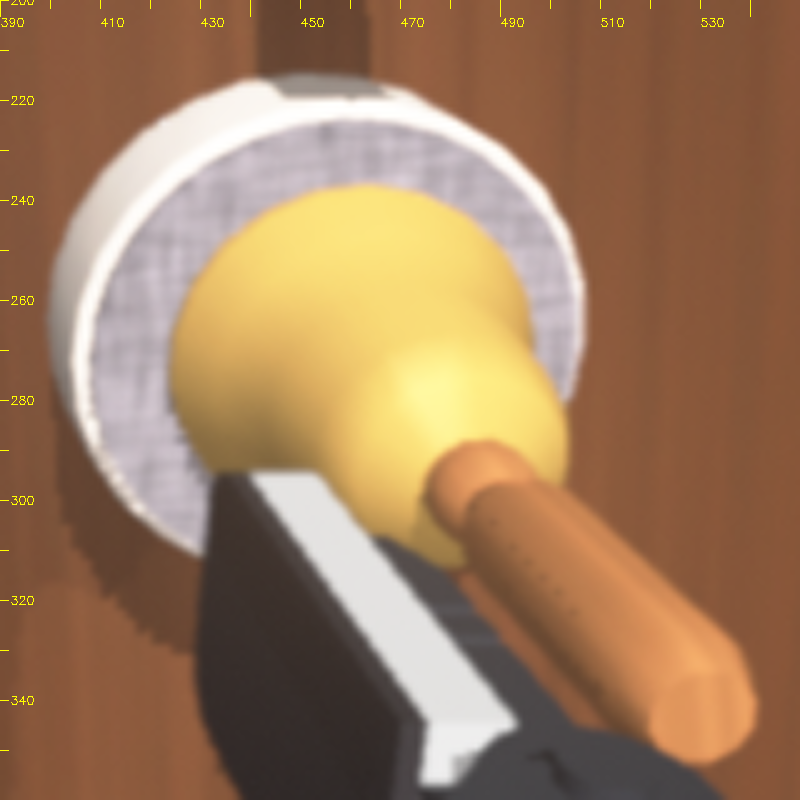

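View pics/s14.png

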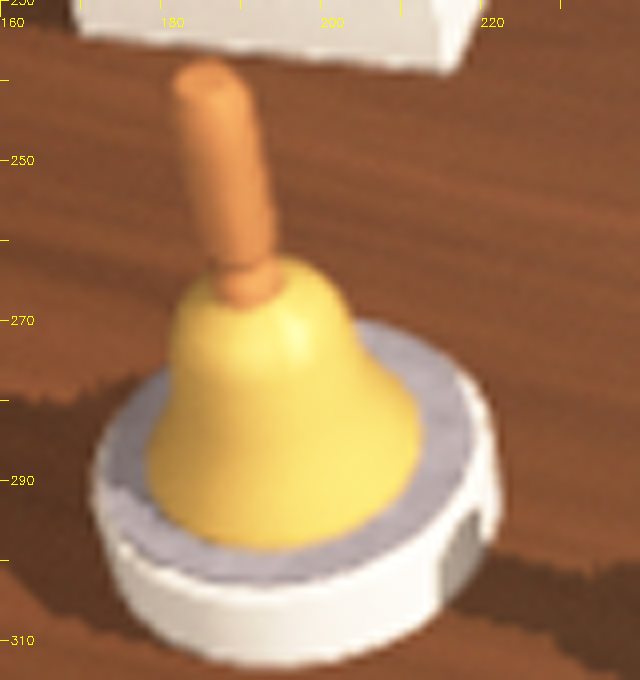

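Run:
```python
from h import *
def fit(f,L,z,r):
    Q=np.array([ray(f,u,z)[:2]*1000 for u in L]);o=least_squares(lambda c:np.hypot(*(Q-c).T)-r,Q.mean(0));print(o.x.round(1),o.fun.round(1))
w=load('wrist',14);s=load('scene',14)
fit(w,[(404.5,272),(412,246),(430,228),(455,222),(480,227),(498,242),(506,260),(409,290),(422,304)],.03,52)
fit(w,[(424,275),(427,260),(437,246),(462,237),(484,244),(494,258),(430,290)],.033,36)
fit(s,[(171.5,290),(176,299),(184,302.5),(193,303.5),(205,301),(215,293),(219,284),(215,273.5)],.03,52)
fit(s,[(178.5,288),(184,296),(192,298.5),(203,296),(210,290),(212,284)],.033,36)
```

```text
[ 646.9 -108.5] [-0.7  0.5  1.3 -1.1 -2.4 -2.5 -0.9 -1.9 -3.7]
[ 650.4 -108.3] [-0.2 -0.1  0.5 -0.3 -0.7 -0.6 -1.1]
[ 648.8 -112. ] [-2.5 -0.5 -0.5  0.4  1.3 -1.3 -1.8 -0.8]
[ 652.5 -109.3] [-1.  -1.   0.8  0.5 -0.7 -1.2]
```

```bash
python3 -c "
from station import ticket
print(ticket.hand_in())"
```

```text
the job is handed in; nothing more can be done
None
```

I moved all three pieces and handed the job in after about 33 s of the 109 s allowed. The bell was parked on the large felt pad, the clock went to the oblong plinth, the candlestick to the square plinth, and the bell from the pad to the round plinth. No verdict is reported, so the points below are only my own checks.

- **Bell:** it stands upright, with its mouth about 4 mm from the centre of the round plinth in the wrist and scene views. The limit is 15 mm.
- **Candlestick and clock:** both look central and square to their plinths in all the views where they can be seen. I judged these two by eye and did not measure them again at the end.
- **Left alone:** the book, magnifier, green clock and small pad show no visible movement in the last scene image. The gripper was open and clear of everything.
- **Disagreement:** the cameras' estimates of the same point differed by 2–5 mm, roughly what the calibration and my pixel reading allow. I saw no other failed or conflicting check.

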